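# Load the probe microscope's stage and hold its approach lever at the third click

## Robot

A 6-joint arm with a two-finger parallel gripper is mounted at the origin on the work surface. World frame = base frame: x ahead of the robot, y to its left, z up, the work surface at z = 0. Lengths are in m, angles in rad, forces in N, time in s.
With the tool pointing down it reaches from about 0.35 to 0.975 m from the base axis. Payload 4.9 kg.
Tool frame: the origin (TCP) lies at the very end of the fingers, on their centre line; the grasp point (between the pads) lies 19 mm behind it; x points along the fingers, z is the direction in which the jaws open and shut, and the axes are right-handed (so a half turn about x gives the same grasp; the last joint's range is limited). The gripper opens to 85 mm and grips with 20 to 120 N. Pads are 22 mm wide; open, the fingers measure 114 mm over their backs; the gripper's body (76 mm by 85 mm) begins 54 mm behind the grasp point. The pads swing forward as they close: fully open they stand 13 mm farther back than shut.
Start: joints at [-1.343, 0.053, 1.613, -0, 1.476, -0.119], TCP at [0.212, -0.588, 0.231] pointing down, gripper open.
Joint ranges: [-3.01, 3.01], [-1.01, 2.22], [0.06, 2.58], [-1.02, 4.17], [0.09, 2.62], [-3.14, 3.14]. Speed limits (rad/s): [2.57, 2.57, 3.14, 3.14, 3.14, 3.14].

## Interface

Orientations are given as a rotation vector (axis times angle).
In Python, from station import ctrl, imaging gives the robot as it stands. The module is installed in compiled form; this text tells all that it offers.
- The arm moves only by the shell command python3 -m jog 'ROWS' [FORCE]. ROWS is JSON, a list that holds one entry, the list of rows, each a list of 5 numbers: the shift along the tool's x, y, z in m, then the turn about the tool's x in rad, then the closure, from -1 (fully open) to 1 (shut). A call has 1 to 12 rows; each row is the pose to reach, as a shift and turn from the pose measured when the call began, along the tool's axes at that moment; what a row does not reach only later rows make up. A row lasts 1/10 s, in which the tool goes at most 50 mm and 8.59 degrees, less where a joint would pass 70% of its speed; a pose out of reach is approached as far as the arm can. A call with a gripper value outside its range is refused whole. The fingers move at their own pace and stop on an object; FORCE is the grip in N (left out, the last holds). Time passes only in rows, so rows that repeat a pose let the fingers close. It gives the time, the measured TCP pose, the force and the opening at its end, in the units of the state.
- ctrl.get_obs(): the state, without advancing time (a new reading comes with each control period).
- imaging.get_image(name): name is "side" or "top"; returns a dict with "color" (400x640x3 uint8, red, green, blue), "intrinsics" (3x3 intrinsics, pixels), "R" (3x3) and "t" (3): a world point X has camera coordinates R X + t. Camera axes: x right, y down, z forward; pixel columns grow to the right and rows downward; lengths in m; the calibration is good to about 2 mm. A picture is of the moment at which its call begins. There is no depth.
- ctrl.finish_job(): hands the job in, once; it reports no verdict.
The state is a dict: "t": time; "q": joint angles; "dq": joint speeds; "effort": joint torques, N m; "tool_pos": TCP position; "tool_rot": TCP orientation; "contact_force": force on the tool from outside, world axes, zero at the start; "wrist_torque": the same for the moment, N m; "opening": finger opening in m.
Only numpy, scipy, OpenCV 4.12 (cv2) and the standard library are available. Lean on these libraries where they do the work, as an engineer would, in place of code of your own. Each camera call takes 0.05 s, during which the arm holds its last target.

## Task

Seat the blue-stubbed sample holder flat and square in the pocket of the microscope stage and let go of it. Then take the approach lever by its red knob, advance it exactly three clicks from rest (counter-clockwise from above; never on to the fourth, which would crash the sample into the probe), and finish while still holding the knob there, because the lever springs back when let go. Leave the dish, the lens barrel and the screwdriver alone.

Things in the scene. Friction and masses are not known exactly. Their poses are not given: they have to be found in the camera images.
- sample_holder: Loose holder, about 90 g: aluminium plate 60 (x) x 40 (y) x 8 mm with a blue grip stub 30 (x) x 20 (y) mm on its centre, 22 mm tall above the plate (30 mm in all), amber sample on top. Origin: centre of its underside, z up. Lies flat on the table at any yaw, left or right of the microscope. Grip the stub across its 20 mm. Fits the pocket either way round.
- pocket (a point): Centre of the pocket's flat brass floor on top of the stage, 80 mm above the table with the lever at rest; z up, x along its long side. Pocket 64 (x) x 44 (y) mm, 2 mm clear on each side of the plate; straight walls 3 mm high, then a steep lead-in 3 mm wide, 5 mm high. Fully home, the holder's origin is at this point, its plate flush with the rim. Stage 84 x 64 mm, rises 2 mm a click, does not turn.
- microscope: Fixed round base, 310 mm wide, 30 mm tall, white with a black top; origin at the centre of its underside, straight below pocket and lever_pivot. On its black top, 134.5 mm from the centre, six dots mark the lever's rest place and its five clicks: the third click's dot is red and larger, the others white.
- lever_pivot (a point): Point on the vertical axis of the lever, at the base's centre, 49 mm above the table, 31 mm below the pocket floor. Its x axis is parallel to the pocket's. At rest the knob lies 135 degrees clockwise from this x axis, seen from above.
- approach_lever (a joint): Lever angle, rad: 0 at rest, growing counter-clockwise from above. A click is 12 degrees (25 mm of arc at the knob): notches at 0.209, 0.419, 0.628 (third), 0.838, 1.047; stop at 1.09. Push at the knob along the arc: 8 to 11 N just past a notch, sinking steadily to 2 to 5 N just before the next one, where it jumps up again: a click. The return spring beats the notches: let go, it runs back to 0.
- lever_knob: Red upright post, revolving on the lever's end, 16 mm in diameter, 47 mm tall, 120 mm from the lever axis. Origin: centre of its foot, 53 mm above the table (top at 100 mm, at every angle). Arm under it 8 mm thick, 18 mm wide. The seated holder's stub, 120 mm inward, reaches 116 mm above the table. Pinch the post from above.
- sample_dish: Bystander: flat round lidded dish, 64 mm wide, 16 mm tall, origin at the centre of its underside; on the other side of the microscope from the holder.
- lens_barrel: Bystander: black upright lens barrel with a silver band, 62 mm wide, 75 mm tall, origin at the centre of its underside; behind the microscope on the left.
- driver: Bystander: yellow-handled screwdriver 140 mm long lying on the table behind the microscope on the right, origin under its middle.
Things that resemble listed ones, but are neither listed nor needed, are in the scene too. Of the things that look like the sample_holder, take the one that is farthest from the robot's base at the start.

How it is judged:
On the way, in this order (a step that is already met when the one before it is completed fails the run):
1. the sample holder is fully seated, flat and square in the pocket, let go, the lever still at rest (horizontal distance between sample_holder and pocket below 0.004 m and z of sample_holder in the frame of pocket between -0.002 and 0.002 m and angle between sample_holder's own z axis and vertical below 0.05 rad and angle between the x axis of sample_holder and the x axis of pocket, either way round below 0.09 rad and contact force between the fingers and sample_holder below 0.1 N and value of joint approach_lever below 0.1 rad), for 0.2 s.
2. the lever is held at its third click by the knob (value of joint approach_lever between 0.555 and 0.702 rad and contact force between the fingers and lever_knob above 0.5 N), for 0.3 s.
At the end, for the whole second after the job is handed in: Holder on the pocket floor (4 mm of centre, 2 mm in height, 0.05 rad of level, 0.09 rad of square), not touched; lever still at the third click (0.555 to 0.702 rad), fingers on its knob with over 0.5 N; dish, barrel and screwdriver within 15 mm of their starts (all of step 2 and horizontal distance between sample_holder and pocket below 0.004 m and z of sample_holder in the frame of pocket between -0.002 and 0.002 m and angle between sample_holder's own z axis and vertical below 0.05 rad and angle between the x axis of sample_holder and the x axis of pocket, either way round below 0.09 rad and contact force between the fingers and sample_holder below 0.1 N and velocity of joint approach_lever between -0.1 and 0.1 rad/s and distance of each of sample_dish, lens_barrel, driver from where it was at the start of the episode below 0.015 m); the arm keeps its last pose, push and grip.
It fails at once if the lever is taken past the third click (more than half-way to the fourth) (value of joint approach_lever above 0.733 rad).
It fails at once if a bystander is disturbed (moved more than 15 mm) (distance of any of sample_dish, lens_barrel, driver from where it was at the start of the episode above 0.015 m).
It also fails if it takes over 72 s, if anything falls off the work surface, if the arm or the gripper's body presses on something with over 40 N, if the wrist force passes 120 N, or if a joint passes its speed limit or range.

## Working session

There is one attempt and no reset: what is moved stays moved. The work goes in short steps, Python scripts to look and compute and a shell command to move; the robot and the scene stay as the last step left them, time stands still between calls to the robot, and variables do not carry over. Pictures are saved under pics/ and viewed, and the job is handed in when it is done.

```bash
mkdir -p pics
cat > h.py <<'E'
from station import ctrl, imaging
import numpy as np, cv2
from scipy.spatial.transform import Rotation as Rn
def cam(n,save=None):
    d=imaging.get_image(n)
    if save:
        cv2.imwrite('pics/'+save+'.png',cv2.cvtColor(d['color'],cv2.COLOR_RGB2BGR)); np.savez('pics/'+save,**d)
    return d
def load(s): return dict(np.load('pics/'+s+'.npz'))
def ray(d,u,v,z):
    K,R,t=d['intrinsics'],d['R'],d['t']
    c=-R.T@t; w=R.T@np.linalg.inv(K)@np.array([u,v,1.]); return c+w*(z-c[2])/w[2]
def proj(d,X):
    p=d['intrinsics']@(d['R']@np.array(X)+d['t']); return p[:2]/p[2]
def st():
    o=ctrl.get_obs(); print('t',o['t'],'q',np.round(o['q'],3),'pos',np.round(o['tool_pos'],4)); R=Rn.from_rotvec(o['tool_rot']).as_matrix(); print('R cols x,y,z:',np.round(R.T,3).tolist(),'F',np.round(o['contact_force'],2),'op',o['opening']); return o,R
E
python3 - <<'E'
from h import *
st()
for n in ('top','side'):
    d=cam(n,n+'0'); print(n,d['intrinsics'].tolist(),'C',(-d['R'].T@d['t']).round(3), 'fwd',d['R'][2].round(3),'right',d['R'][0].round(3))
E
```

```text
t 0.0 q [-1.343  0.053  1.614 -0.     1.476 -0.119] pos [ 0.2123 -0.5872  0.2301]
R cols x,y,z: [[-0.0, 0.002, -1.0], [0.94, 0.34, 0.0], [0.34, -0.94, -0.002]] F [-0.35  0.46  0.77] op 0.08528618932808066
top [[463.88775034757924, 0.0, 315.19163688804235], [0.0, 463.88775034757924, 198.00569532864665], [0.0, 0.0, 1.0]] C [ 0.373 -0.004  1.143] fwd [ 0.136 -0.028 -0.99 ] right [-0.004 -1.     0.027]
side [[378.49615822023264, 0.0, 317.4282919280702], [0.0, 378.49615822023264, 198.29385548387293], [0.0, 0.0, 1.0]] C [0.17  0.543 0.616] fwd [ 0.393 -0.655 -0.645] right [-0.867 -0.498 -0.023]
```

View pics/top0.png

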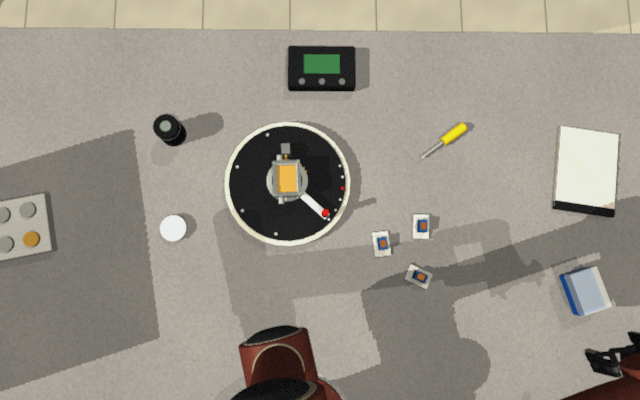

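View pics/side0.png

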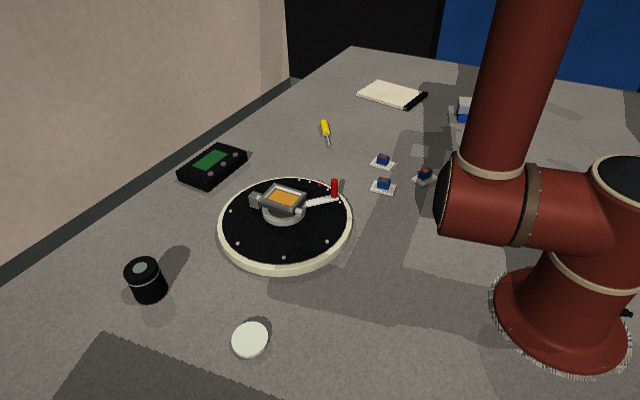

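The top view shows three look-alikes with blue stubs, at (381,243), (421,226) and (420,277). The pocket is the brass patch near (287,178), the red knob is at (326,213), and the red third dot is at (342,188). The dish is at (173,228), the barrel at (169,128) and the driver at (445,140). I'll measure these next.

```bash
cat > m.py <<'E'
from h import *
d=load('top0'); im=d['color']; hsv=cv2.cvtColor(im,cv2.COLOR_RGB2HSV)
def blobs(mask,mn,box=None):
    m=mask.astype(np.uint8)
    n,l,s,c=cv2.connectedComponentsWithStats(m)
    return [(c[i],s[i],(l==i)) for i in range(1,n) if s[i,4]>=mn]
H,S,V=[hsv[...,i].astype(int) for i in range(3)]
print('blue')
for c,s,m in blobs((H>100)&(H<130)&(S>90)&(V>40),12):
    p=ray(d,*c,.03); print(c.round(1),s,p.round(4),np.hypot(p[0],p[1]).round(4))
print('white plates')
for c,s,m in blobs((S<35)&(V>185),15):
    print(c.round(1),s,ray(d,*c,.008).round(4))
print('brass')
for c,s,m in blobs((H>10)&(H<30)&(S>110)&(V>120),15):
    ct=cv2.findContours(m.astype(np.uint8),0,1)[0][0]; r=cv2.minAreaRect(ct); print(c.round(1),s,r,ray(d,*c,.08).round(4))
print('red')
for c,s,m in blobs(((H<6)|(H>174))&(S>150)&(V>120),3):
    print(c.round(1),s,ray(d,*c,.1).round(4),ray(d,*c,.03).round(4))
E
python3 m.py
python3 - <<'E'
from h import *
im=load('top0')['color'][...,::-1]
a=cv2.resize(im[205:295,360:450],None,fx=6,fy=6,interpolation=cv2.INTER_CUBIC)
cv2.imwrite('pics/c1.png',a)
a=cv2.resize(im[115:250,220:355],None,fx=4.4,fy=4.4,interpolation=cv2.INTER_CUBIC)
cv2.imwrite('pics/c2.png',a)
E
```

```text
blue
[421.  225.7] [418 220   9  12  57] [ 0.4581 -0.2905  0.03  ] 0.5425
[381.3 243.1] [378 237  10  13  52] [ 0.4164 -0.1933  0.03  ] 0.4591
[415.4 274.5] [413 271   7   9  31] [ 0.3415 -0.273   0.03  ] 0.4373
[423.9 278.7] [419 275   8   8  19] [ 0.3316 -0.2933  0.03  ] 0.4427
[568.7 294.8] [559 274  23  42 219] [ 0.292  -0.6402  0.03  ] 0.7037
white plates
[278.  154.9] [224 121 126  89 920] [0.6373 0.057  0.008 ]
[586.5 166.5] [ 555  126   64   81 4405] [ 0.6093 -0.7238  0.008 ]
[430.6 150.2] [422 143  20  15  25] [ 0.6503 -0.3274  0.008 ]
[269.1 181.1] [267 170   5  23  73] [0.5709 0.0785 0.008 ]
[311.8 203.4] [301 193  22  24 180] [ 0.5153 -0.0272  0.008 ]
[ 19.8 200.4] [  7 196  29  10  69] [0.5226 0.6814 0.008 ]
[280. 200.] [279 198   3   5  15] [0.5237 0.0512 0.008 ]
[ 14.8 212.8] [ 11 210   8   7  24] [0.4924 0.6908 0.008 ]
[235.1 217.6] [231 213   9  11  18] [0.4804 0.1606 0.008 ]
[172.3 227.8] [159 215  27  27 565] [0.4557 0.3119 0.008 ]
[301.3 236.7] [264 214  77  32 381] [ 0.4333 -0.0012  0.008 ]
[419.2 226.7] [413 214  16  25 226] [ 0.4573 -0.2917  0.008 ]
[380.2 243.
[... 822 characters left out ...]
0.6072 0.08  ]
[382.7 243.1] [381 241   5   5  22] ((383.0, 243.0), (4.0, 4.0), 90.0) [ 0.4144 -0.188   0.08  ]
[420.6 276.5] [417 274   8   6  32] ((420.5500183105469, 276.3500061035156), (6.324554920196533, 4.743415832519531), 18.434947967529297) [ 0.3385 -0.2728  0.08  ]
red
[342.  187.8] [341 186   3   4  10] [ 0.5396 -0.0942  0.1   ] [ 0.5507 -0.1003  0.03  ]
[325.  212.1] [322 209   7   8  41] [ 0.4838 -0.0551  0.1   ] [ 0.4912 -0.0585  0.03  ]
[248.2 353.1] [246 348   6  12  30] [0.1775 0.1133 0.1   ] [0.1644 0.1212 0.03  ]
[251.5 357.5] [250 354   4   7  11] [0.1684 0.1059 0.1   ] [0.1546 0.1132 0.03  ]
[249.5 364.3] [248 362   4   6  10] [0.1542 0.1101 0.1   ] [0.1395 0.1177 0.03  ]
```

View pics/c1.png

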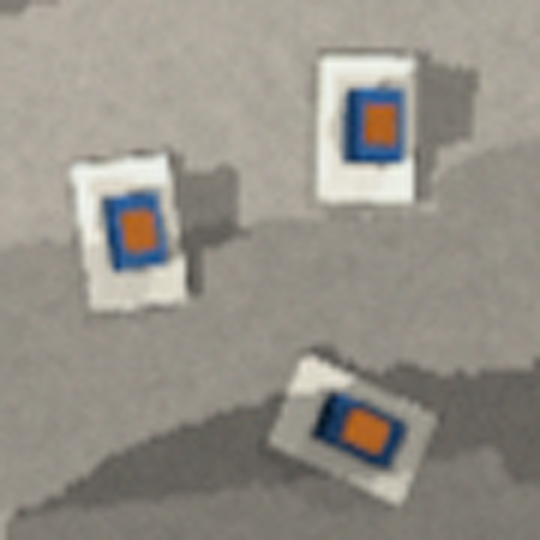

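View pics/c2.png

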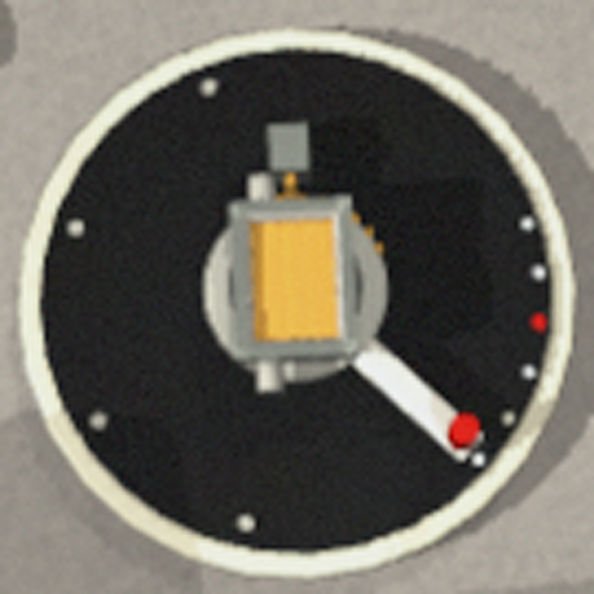

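The farthest holder is the one at (421,226), at about 0.542 m against 0.459 m and 0.44 m for the other two. The crop confirms a plate with a blue stub and an amber top, lying almost aligned with world x. Now I'll measure its precise pose, and fit the microscope pose from its six dots.

```bash
cat > m2.py <<'E'
from h import *
from scipy.optimize import least_squares
def dots(name,guess):
    d=load(name); im=d['color'].astype(float); g=im.max(2); out=[]
    for u,v in guess:
        u0,v0=int(round(u)),int(round(v)); w=g[v0-3:v0+4,u0-3:u0+4]; b=np.median(w); k=np.clip(w-b-30,0,None)
        yy,xx=np.mgrid[v0-3:v0+4,u0-3:u0+4]; out.append(((xx*k).sum()/k.sum(),(yy*k).sum()/k.sum()))
    return d,np.array(out)
ang=np.deg2rad(-135+12*np.arange(6)); M=.1345*np.c_[np.cos(ang),np.sin(ang)]
g=np.array([(478,460),(508,418),(528,371),(539,322),(538,272),(527,224)])/4.4-.4+[220,115]
def fit(P,M):
    a=M-M.mean(0); b=P-P.mean(0); th=np.arctan2((a[:,0]*b[:,1]-a[:,1]*b[:,0]).sum(),(a*b).sum())
    R=np.array([[np.cos(th),-np.sin(th)],[np.sin(th),np.cos(th)]]); t=P.mean(0)-R@M.mean(0); return th,t,np.linalg.norm(P-(M@R.T+t),axis=1)
d,px=dots('top0',g); P=np.array([ray(d,*p,.03)[:2] for p in px])
th,t,r=fit(P,M); print('top scope yaw',np.rad2deg(th),t,'res mm',(r*1e3).round(1)); 
# predicted in side view
ds=load('side0')
R=np.array([[np.cos(th),-np.sin(th)],[np.sin(th),np.cos(th)]])
sg=[proj(ds,[*(R@m+t),.03]) for m in M]; print('side pred',np.round(sg,1).tolist())
for z,nm in((.08,'pocket'),): print(nm,proj(d,[*t,z]),proj(ds,[*t,z]))
# base outline ellipse in top
im=d['color']; hsv=cv2.cvtColor(im,cv2.COLOR_RGB2HSV)
# holder plate
x0,y0=402,208; c=im[y0:y0+36,x0:x0+38].astype(int)
m=((c.min(2)>175)|((c[...,2]-c[...,0])>25)|((c[...,0]-c[...,2])>60)).astype(np.uint8)
n,l,s,cc=cv2.connectedComponentsWithStats(m); i=1+s[1:,4].argmax(); m=(l==i).astype(np.uint8)
ct=cv2.findContours(m,0,1)[0][0]; 
W=np.array([ray(d,q[0][0]+x0,q[0][1]+y0,.008)[:2] for q in cv2.convexHull(ct)],np.float32)
r=cv2.minAreaRect(W*1000); print('holder',r, s[i])
E
python3 m2.py
python3 - <<'E'
from h import *
im=load('side0')['color'][...,::-1]
a=cv2.resize(im[165:280,210:360],None,fx=5,fy=5,interpolation=cv2.INTER_CUBIC)
cv2.imwrite('pics/c3.png',a)
a=cv2.resize(im[140:210,350:450],None,fx=7,fy=7,interpolation=cv2.INTER_CUBIC)
cv2.imwrite('pics/c4.png',a)
E
```

```text
top scope yaw 2.6312249857882115 [0.56504143 0.03125327] res mm [2.5 3.1 2.1 0.8 2.6 1.9]
side pred [[340.0, 200.9], [334.9, 194.1], [327.9, 188.3], [319.4, 183.7], [309.8, 180.5], [299.5, 178.6]]
pocket [287.25558936 178.28440038] [283.23432554 196.81113082]
holder ((459.0379333496094, -295.0917663574219), (37.33453369140625, 60.11067199707031), 88.14034271240234) [ 11   6  16  25 333]
```

View pics/c3.png

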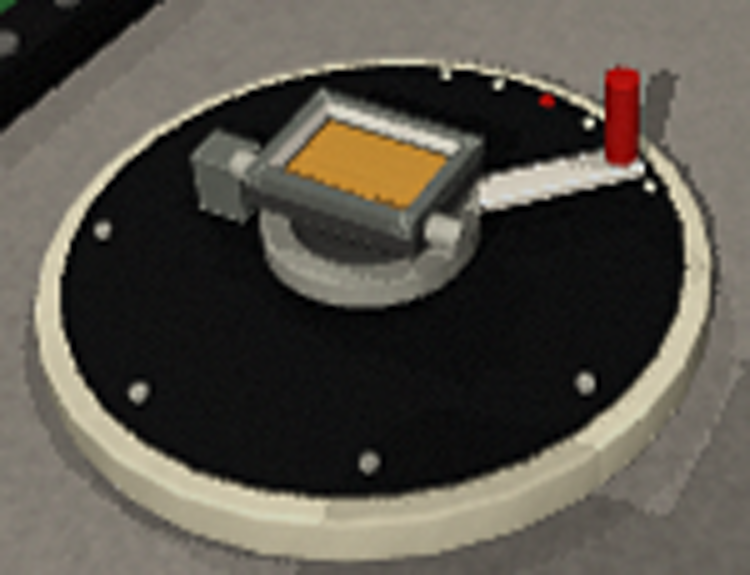

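View pics/c4.png

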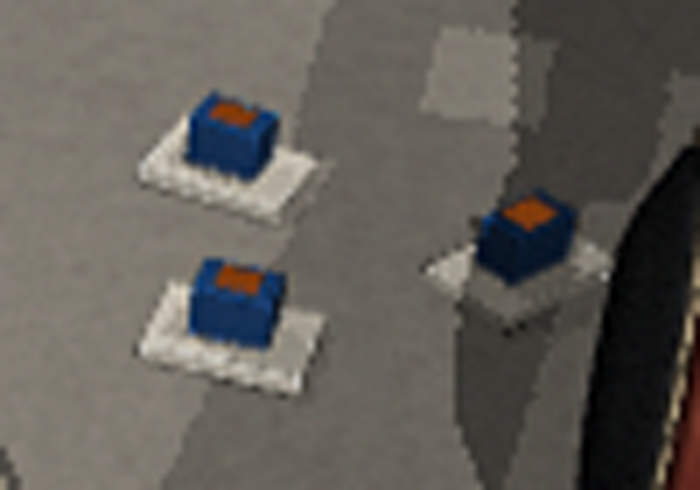

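```bash
cat > m3.py <<'E'
from h import *
from scipy.optimize import least_squares
def circ(name,c0,z,thr,rr):
    d=load(name); g=cv2.cvtColor(d['color'],cv2.COLOR_RGB2GRAY).astype(np.float32); P=[]
    # radial edge: black->white at z plane
    rs=np.arange(*rr,.0005)
    for a in np.deg2rad(np.arange(0,360,2)):
        uv=np.array([proj(d,[c0[0]+r*np.cos(a),c0[1]+r*np.sin(a),z]) for r in rs],np.float32)
        v=cv2.remap(g,uv[:,0].reshape(1,-1).copy(),uv[:,1].reshape(1,-1).copy(),cv2.INTER_LINEAR)[0]
        if v[:10].max()<60 and v.max()>110:
            lim=(v[:10].mean()+v.max())/2
            k=np.argmax(v>lim)
            P.append(np.array(c0)+rs[k]*np.array([np.cos(a),np.sin(a)]))
    P=np.array(P); f=lambda p:np.hypot(*(P-p[:2]).T)-p[2]
    s=least_squares(f,[*c0,.145],loss='soft_l1',f_scale=.001); print(name,'centre',s.x.round(4),len(P),'med|res|',np.median(abs(f(s.x))).round(4)); return s.x
c=[circ(n,(.565,.032),.03,0,(.137,.158)) for n in('top0','side0')]
cc=np.mean(c,0)[:2]
# knob: triangulate top of post from both views, brass corners in side
for n,uv,cn in(('top0',(325.0,212.1),c[0]),('side0',None,c[1])):
    d=load(n); hsv=cv2.cvtColor(d['color'],cv2.COLOR_RGB2HSV); H,S,V=[hsv[...,i].astype(int) for i in range(3)]
    m=(((H<6)|(H>174))&(S>150)&(V>90)).astype(np.uint8)
    if n=='side0':
        m[:, :325]=0; m[:,345:]=0; m[:170]=0;m[205:]=0
    else: m[:205]=0;m[220:]=0
    ys,xs=np.nonzero(m); print(n,'knob px',xs.min(),xs.max(),ys.min(),ys.max(),xs.mean(),ys.mean())
    p=ray(d,xs.mean(),ys.mean(),.0765 if n=='side0' else .097)
    q=p[:2]-cn[:2]; print('  knob',p.round(4),'r',np.hypot(*q),'scope yaw',np.rad2deg(np.arctan2(q[1],q[0]))+135)
    b=((H>10)&(H<30)&(S>110)&(V>120)).astype(np.uint8)
    k,l,s,ce=cv2.connectedComponentsWithStats(b)
    i=[i for i in range(1,k) if abs(ce[i]-proj(d,[*cn[:2],.08])).max()<8 and s[i,4]>80][0]
    ct=cv2.findContours((l==i).astype(np.uint8),0,1)[0][0]
    W=np.array([ray(d,*q[0],.08)[:2] for q in cv2.convexHull(ct)],np.float32)*1000
    print('  brass world rect',cv2.minAreaRect(W))
# plate of holder: side view
d=load('side0'); im=d['color'].astype(int); x0,y0=362,148;c=im[y0:y0+27,x0:x0+40]
m=((c.min(2)>150)|((c[...,2]-c[...,0])>25)|((c[...,0]-c[...,2])>60)).astype(np.uint8)
k,l,s,ce=cv2.connectedComponentsWithStats(m); i=1+s[1:,4].argmax()
st_=((c[...,2]-c[...,0])>25); print('side stub',np.argwhere(st_).mean(0)[::-1]+[x0,y0], 'amber',np.argwhere((c[...,0]-c[...,2])>60).mean(0)[::-1]+[x0,y0])
a=np.argwhere((c[...,0]-c[...,2])>60).mean(0)[::-1]+[x0,y0]; print('amber world side',ray(d,*a,.03)); 
t=load('top0'); print('amber world top',ray(t,423,225.2,.03))
print('blue+amber stub in side: proj centre of guess',proj(d,[.459,-.295,.008]),proj(t,[.459,-.295,.008]))
E
python3 m3.py
```

```text
Traceback (most recent call last):
  File "m3.py", line 16, in <module>
    c=[circ(n,(.565,.032),.03,0,(.137,.158)) for n in('top0','side0')]
       ~~~~^^^^^^^^^^^^^^^^^^^^^^^^^^^^^^^^^
  File "m3.py", line 15, in circ
    s=least_squares(f,[*c0,.145],loss='soft_l1',f_scale=.001); print(name,'centre',s.x.round(4),len(P),'med|res|',np.median(abs(f(s.x))).round(4)); return s.x
  File "m3.py", line 14, in <lambda>
    P=np.array(P); f=lambda p:np.hypot(*(P-p[:2]).T)-p[2]
                                         ~^~~~~~
ValueError: operands could not be broadcast together with shapes (0,) (2,)
```

```bash
sed -i 's/v\[:10\].max()<60 and v.max()>110/v.min()<60 and v[:20].min()<60 and v.max()>110/; s/lim=(v\[:10\].mean()+v.max())\/2/lim=95; k0=v[:20].argmin()/; s/k=np.argmax(v>lim)/k=k0+np.argmax(v[k0:]>lim)/' m3.py; python3 m3.py
```

```text
top0 centre [0.565  0.0332 0.1406] 173 med|res| 0.0003
side0 centre [0.5624 0.0372 0.1424] 140 med|res| 0.0006
top0 knob px 322 328 209 216 325.0 212.30232558139534
  knob [ 0.4837 -0.0552  0.097 ] r 0.12004322369441119 scope yaw 2.389937816541817
  brass world rect ((565.56884765625, 33.59874725341797), (62.72329330444336, 42.82475280761719), 2.8022096157073975)
side0 knob px 331 337 178 197 333.80645161290323 187.48387096774192
  knob [ 0.4842 -0.0546  0.0765] r 0.12059662306798315 scope yaw 4.576652997730605
  brass world rect ((564.2116088867188, 33.08244323730469), (61.79815673828125, 38.258235931396484), 2.6164462566375732)
side stub [382.40860215 159.70967742] amber [382.84615385 155.92307692]
amber world side [ 0.45787622 -0.29229089  0.03      ]
amber world top [ 0.45926609 -0.29553265  0.03      ]
blue+amber stub in side: proj centre of guess [382.14394516 161.93257512] [420.49126581 226.00026741]
```

Both views agree to about 1–3 mm: the pocket is at (0.565, 0.0335) with yaw 2.6°, and the brass measures 62.7×42.8 mm against the given 64×44. The holder is at (0.459, -0.2945) with yaw about -1.9°, and its plate measures 60×37 mm. Now I'll work out the moves.

```bash
cat > go.py <<'E'
import sys
from h import *
# target x y z jaw angle(deg of tool z axis in world)
o,R=st(); x,y,z,a=map(float,sys.argv[1:5])
s=R.T@(np.array([x,y,z])-o['tool_pos']); cur=np.rad2deg(np.arctan2(R[1,2],R[0,2])); da=(a-cur+180)%360-180
print('jaw now',cur.round(2),'SHIFT',s.round(4),'TURN',np.deg2rad(-da).round(4))
E
python3 go.py .459 -.2945 .11 -91.9
```

```text
t 0.1 q [-1.343  0.053  1.614 -0.     1.476 -0.119] pos [ 0.2123 -0.5872  0.2302]
R cols x,y,z: [[-0.0, 0.002, -1.0], [0.94, 0.34, 0.0], [0.34, -0.94, -0.002]] F [ 0.24  0.11 -0.25] op 0.08547570780491781
jaw now -70.13 SHIFT [ 0.1206  0.3315 -0.1912] TURN 0.3799
```

```bash
python3 -m jog '[[[0,0.04,-0.023,0.1,-1],[0,0.083,-0.048,0.2,-1],[0.02,0.125,-0.072,0.3,-1],[0.04,0.166,-0.096,0.38,-1],[0.06,0.207,-0.119,0.38,-1],[0.08,0.249,-0.143,0.38,-1],[0.1,0.29,-0.167,0.38,-1],[0.12,0.3315,-0.191,0.38,-1],[0.12,0.3315,-0.191,0.38,-1],[0.12,0.3315,-0.191,0.38,-1],[0.12,0.3315,-0.191,0.38,-1]]]' 30
python3 - <<'E'
from h import *
for n in('top','side'): cam(n,n+'1')
a=load('top1')['color'][...,::-1][190:290,360:480]; b=load('side1')['color'][...,::-1][110:210,330:450]
cv2.imwrite('pics/c5.png',cv2.resize(np.hstack([a,b]),None,fx=3.3,fy=3.3,interpolation=cv2.INTER_CUBIC))
E
python3 go.py .459 -.2945 .01 -91.9
```

```text
t: 1.2
tool_pos: [0.4589, -0.2955, 0.111]
tool_rot: [1.234, 1.194, -1.234]
contact_force: [0.7, -0.2, -0.3]
opening: 0.085
t 1.3 q [-7.100e-01 -3.000e-02  1.903e+00  1.000e-03  1.268e+00  8.960e-01] pos [ 0.4589 -0.2963  0.1117]
R cols x,y,z: [[0.001, 0.0, -1.0], [0.999, -0.035, 0.001], [-0.035, -0.999, -0.0]] F [ 0.02 -0.62 -0.2 ] op 0.08539896351593938
jaw now -92.01 SHIFT [ 0.1017  0.     -0.0018] TURN -0.0018
```

View pics/c5.png

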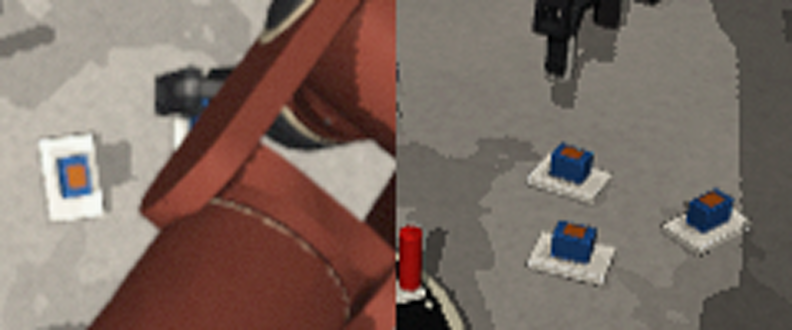

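The top view is partly hidden by the arm. The side view shows the gripper above the far holder, and the open finger clears the neighbour by about 2 cm. Descending.

```bash
python3 -m jog '[[[0.03,0,-0.002,0,-1],[0.06,0,-0.002,0,-1],[0.08,0,-0.002,0,-1],[0.092,0,-0.002,0,-1],[0.1,0,-0.002,0,-1],[0.1,0,-0.002,0,-1],[0.1,0,-0.002,0,-1]]]'; python3 go.py .459 -.2945 .01 -91.9
python3 - <<'E'
from h import *
cam('side','side2')
b=load('side2')['color'][...,::-1][110:210,330:450]
cv2.imwrite('pics/c6.png',cv2.resize(b,None,fx=5,fy=5,interpolation=cv2.INTER_CUBIC))
E
```

```text
t: 2.0
tool_pos: [0.4596, -0.2952, 0.0128]
tool_rot: [1.236, 1.19, -1.234]
contact_force: [0.7, -0.4, 0.4]
opening: 0.0854
t 2.0 q [-7.080e-01  1.080e-01  1.949e+00  1.000e-03  1.082e+00  8.980e-01] pos [ 0.4596 -0.2952  0.0128]
R cols x,y,z: [[0.002, -0.001, -1.0], [0.999, -0.035, 0.002], [-0.035, -0.999, 0.001]] F [ 0.67 -0.39  0.36] op 0.0853808061921232
jaw now -92.03 SHIFT [ 0.0028 -0.0006 -0.0006] TURN -0.0023
```

View pics/c6.png

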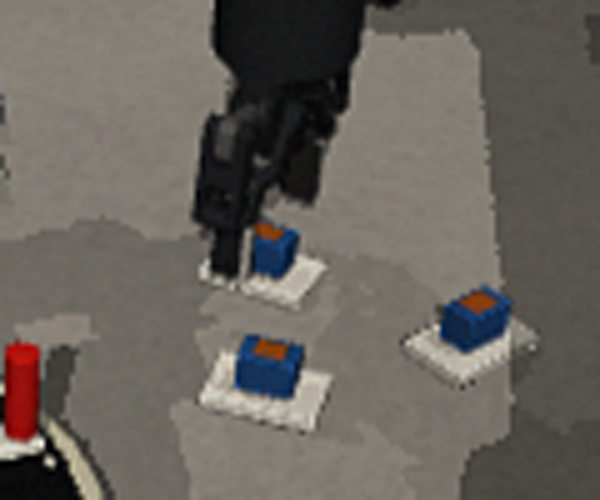

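The open fingers straddle the far holder's blue stub, which is at (275,250) in the crop. Closing.

```bash
python3 -m jog '[[[0.001,0,0,0,-0.3],[0.001,0,0,0,0.3],[0.001,0,0,0,1],[0.001,0,0,0,1],[0.001,0,0,0,1],[0.001,0,0,0,1],[0.001,0,0,0,1],[0.001,0,0,0,1]]]' 40; python3 go.py .459 -.2945 .01 -91.9
```

```text
t: 2.85
tool_pos: [0.46, -0.2954, 0.0123]
tool_rot: [1.235, 1.189, -1.234]
contact_force: [1.0, -0.4, 2.9]
opening: 0.0191
t 2.85 q [-7.070e-01  1.090e-01  1.949e+00  1.000e-03  1.080e+00  8.980e-01] pos [ 0.46   -0.2954  0.0123]
R cols x,y,z: [[0.003, -0.001, -1.0], [0.999, -0.035, 0.003], [-0.035, -0.999, 0.001]] F [ 1.01 -0.36  2.86] op 0.019086616319151727
jaw now -92.02 SHIFT [ 0.0023 -0.0011 -0.0008] TURN -0.0021
```

It's gripped, with an opening of 19.1 mm on the 20 mm stub. Lifting and checking.

```bash
python3 -m jog '[[[-0.02,0,0,0,1],[-0.06,0,0,0,1],[-0.1,0,0,0,1],[-0.14,0,0,0,1],[-0.17,0,0,0,1],[-0.17,0,0,0,1],[-0.17,0,0,0,1]]]'; python3 go.py .565 .0335 .182 -87.4
```

```text
t: 3.55
tool_pos: [0.4594, -0.295, 0.1821]
tool_rot: [1.235, 1.189, -1.234]
contact_force: [-0.1, 0.7, -1.4]
opening: 0.0189
t 3.55 q [-7.080e-01 -1.030e-01  1.849e+00  1.000e-03  1.392e+00  8.980e-01] pos [ 0.4594 -0.295   0.1821]
R cols x,y,z: [[0.003, -0.002, -1.0], [0.999, -0.035, 0.003], [-0.035, -0.999, 0.002]] F [-0.06  0.7  -1.36] op 0.01885873856630535
jaw now -92.02 SHIFT [-2.000e-04  9.390e-02 -3.321e-01] TURN -0.0806
```

```bash
python3 -m jog '[[[0,0.01,-0.035,0,1],[0,0.02,-0.07,-0.02,1],[0,0.03,-0.105,-0.04,1],[0,0.04,-0.14,-0.06,1],[0,0.05,-0.175,-0.08,1],[0,0.06,-0.21,-0.08,1],[0,0.07,-0.245,-0.08,1],[0,0.08,-0.28,-0.08,1],[0,0.09,-0.315,-0.08,1],[0,0.094,-0.332,-0.08,1],[0,0.094,-0.332,-0.08,1],[0,0.094,-0.332,-0.08,1]]]'
python3 go.py .565 .0335 .093 -87.4
python3 - <<'E'
from h import *
for n in('top','side'): cam(n,n+'3')
a=load('top3')['color'][...,::-1][110:250,220:360]; b=load('side3')['color'][...,::-1][110:250,220:360]
cv2.imwrite('pics/c7.png',cv2.resize(np.hstack([a,b]),None,fx=2.8,fy=2.8,interpolation=cv2.INTER_CUBIC))
E
```

```text
t: 4.75
tool_pos: [0.5637, 0.0335, 0.1792]
tool_rot: [1.174, 1.23, -1.178]
contact_force: [-0.0, -0.3, -0.9]
opening: 0.0188
t 4.75 q [-0.071 -0.052  1.806 -0.002  1.389  1.454] pos [0.5637 0.0335 0.1792]
R cols x,y,z: [[-0.001, -0.002, -1.0], [0.999, 0.046, -0.002], [0.046, -0.999, 0.002]] F [-0.03 -0.26 -0.89] op 0.01876882037265527
jaw now -87.39 SHIFT [ 0.0862  0.0014 -0.0001] TURN 0.0002
```

View pics/c7.png

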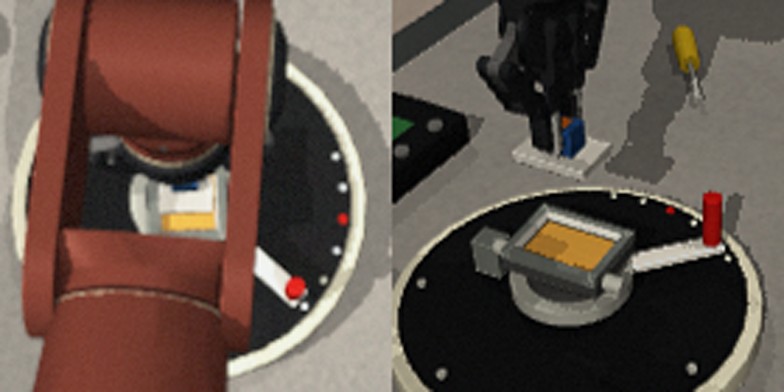

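The holder is in the hand above the stage. In the side view its plate is near (560,150) in the crop, with the brass pocket below it at (565,245). I'll measure the plate's position in the hand.

Run:
```python
from h import *
d=load('side3');b=d['color'][...,::-1][145:180,255:305]
cv2.imwrite('pics/c8.png',cv2.resize(b,None,fx=15,fy=15,interpolation=cv2.INTER_CUBIC))
# predicted plate top corners for holder centred under TCP
o,R=st(); zt=o['tool_pos'][2]-.0123+.008
a=np.deg2rad(2.6); X=np.array([np.cos(a),np.sin(a)]);Y=np.array([-X[1],X[0]])
for sx,sy in((1,1),(1,-1),(-1,-1),(-1,1)):
    p=o['tool_pos'][:2]+.03*sx*X+.02*sy*Y
    for z in(zt,zt-.008): print(sx,sy,((proj(d,[*p,z])-[255,145]+.5)*15).round(0))
```

```text
t 4.85 q [-0.073 -0.053  1.805 -0.002  1.389  1.454] pos [0.5641 0.0326 0.1803]
R cols x,y,z: [[0.0, -0.002, -1.0], [0.999, 0.044, 0.0], [0.044, -0.999, 0.002]] F [ 0.14  0.57 -0.08] op 0.019114398637593937
1 1 [108. 275.]
1 1 [115. 323.]
1 -1 [266. 127.]
1 -1 [272. 174.]
-1 -1 [637. 231.]
-1 -1 [641. 279.]
-1 1 [488. 386.]
-1 1 [492. 435.]
```

View pics/c8.png

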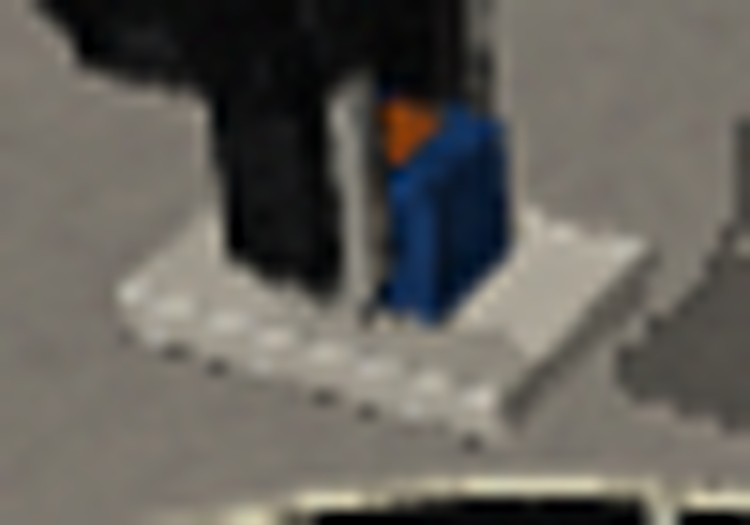

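Run:
```python
from h import *
d=load('side3'); o,R=st(); zt=o['tool_pos'][2]-.0123+.008
px=lambda u,v:(u/15-.5+255,v/15-.5+145)
L=ray(d,*px(118,285),zt);F=ray(d,*px(500,396),zt);Rr=ray(d,*px(650,240),zt)
print('LF',np.linalg.norm(L-F),'FR',np.linalg.norm(F-Rr),'centre',(L+Rr)/2,'yaw',np.rad2deg(np.arctan2(*(L-F)[1::-1])))
print('tcp',o['tool_pos'])
# pocket rim corners in side view zoom
b=d['color'][...,::-1][180:215,250:310]
cv2.imwrite('pics/c9.png',cv2.resize(b,None,fx=13,fy=13,interpolation=cv2.INTER_CUBIC))
c=np.array([.565,.0334]);a=np.deg2rad(2.6); X=np.array([np.cos(a),np.sin(a)]);Y=np.array([-X[1],X[0]])
for nm,hx,hy,z in(('floor',.032,.022,.08),('rim out',.042,.032,.088)):
  for sx,sy in((1,1),(1,-1),(-1,-1),(-1,1)):
    print(nm,sx,sy,((proj(d,[*(c+hx*sx*X+hy*sy*Y),z])-[250,180]+.5)*13).round(0))
```

```text
t 4.85 q [-0.073 -0.053  1.805 -0.002  1.389  1.454] pos [0.5641 0.0326 0.1803]
R cols x,y,z: [[0.0, -0.002, -1.0], [0.999, 0.044, 0.0], [0.044, -0.999, 0.002]] F [ 0.14  0.57 -0.08] op 0.019114398637593937
LF 0.05993008668469928 FR 0.03992746166139613 centre [0.56143923 0.0338685  0.17599744] yaw 2.913013134640996
tcp [0.56414845 0.03264746 0.18029744]
floor 1 1 [202. 255.]
floor 1 -1 [341. 108.]
floor -1 -1 [659. 210.]
floor -1 1 [529. 364.]
rim out 1 1 [114. 237.]
rim out 1 -1 [318.  26.]
rim out -1 -1 [737. 156.]
rim out -1 1 [547. 382.]
```

View pics/c9.png

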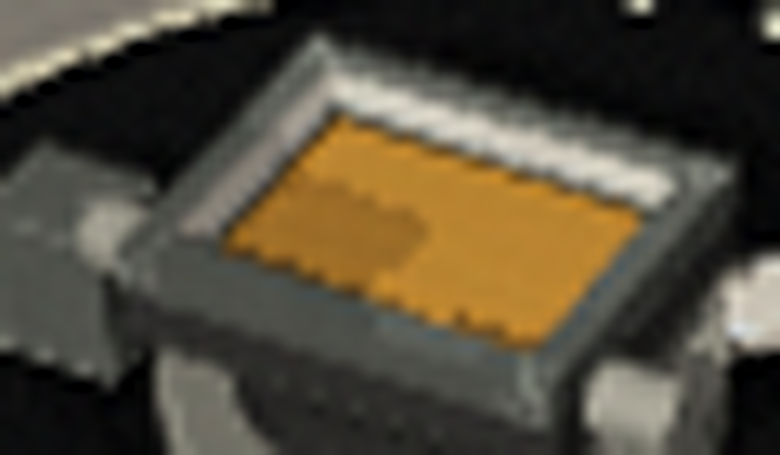

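Relative to the pocket, the top view and the side view agree that the holder must move about +2 mm in x and +1 mm in y. In the side view the rim corners are at (125,250), (320,38) and (735,170) in the crop, and the plate measures 59.9×39.9 mm. I'll move there, lower to just above the rim and look.

```bash
python3 -m jog '[[[0,0.002,-0.001,0,1],[0.02,0.002,-0.0013,0,1],[0.045,0.002,-0.0013,0,1],[0.065,0.002,-0.0013,0,1],[0.073,0.002,-0.0013,0,1],[0.073,0.002,-0.0013,0,1],[0.073,0.002,-0.0013,0,1]]]'
python3 go.py .566 .034 .0923 -87.4
python3 - <<'E'
from h import *
for n in('side',): d=cam(n,n+'4')
b=d['color'][...,::-1][165:215,245:315]
cv2.imwrite('pics/c10.png',cv2.resize(b,None,fx=11,fy=11,interpolation=cv2.INTER_CUBIC))
E
```

```text
t: 5.55
tool_pos: [0.5668, 0.0335, 0.1083]
tool_rot: [1.177, 1.227, -1.177]
contact_force: [0.1, 0.2, 0.0]
opening: 0.0193
t 5.55 q [-0.071  0.024  1.855 -0.002  1.26   1.457] pos [0.5668 0.0335 0.1083]
R cols x,y,z: [[0.002, -0.002, -1.0], [0.999, 0.043, 0.002], [0.043, -0.999, 0.002]] F [0.07 0.21 0.03] op 0.019257937540327393
jaw now -87.52 SHIFT [ 0.016  -0.0008 -0.0005] TURN -0.0021
```

View pics/c10.png

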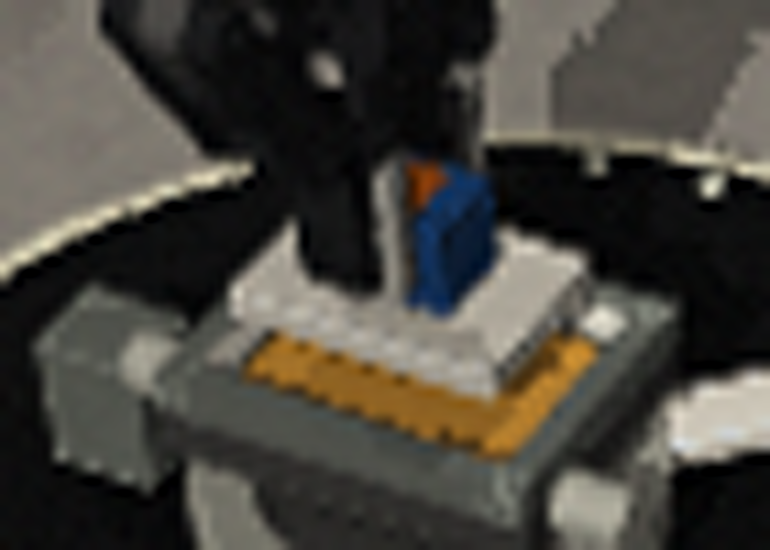

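Run:
```python
from h import *
d=load('side4'); o,R=st(); z=o['tool_pos'][2]-.0123
px=lambda u,v:(u/11-.5+245,v/11-.5+165)
for nm,q,zz in(('holder bot',((232,318),(495,395),(587,292)),z),('holder top',((232,290),(495,362),(590,262)),z+.008),('rim',((163,385),(512,525),(680,305)),.088),('floor',((245,375),(510,460),(600,345)),.08)):
    L,F,Rr=[ray(d,*px(*p),zz) for p in q]
    print(nm,'LF',np.linalg.norm(L-F).round(4),'FR',np.linalg.norm(F-Rr).round(4),'centre',((L+Rr)/2).round(4),'yaw',np.rad2deg(np.arctan2(*(L-F)[1::-1])).round(1))
```

```text
t 5.6 q [-0.071  0.024  1.855 -0.002  1.26   1.457] pos [0.5671 0.0336 0.1088]
R cols x,y,z: [[0.003, -0.002, -1.0], [0.999, 0.043, 0.003], [0.043, -0.999, 0.002]] F [ 0.17  0.08 -0.7 ] op 0.019319554454606105
holder bot LF 0.0588 FR 0.0351 centre [0.5643 0.0356 0.0965] yaw 4.9
holder top LF 0.0578 FR 0.0346 centre [0.563  0.0358 0.1045] yaw 6.0
rim LF 0.0828 FR 0.0714 centre [0.5614 0.0363 0.088 ] yaw -1.1
floor LF 0.0609 FR 0.0382 centre [0.5648 0.0327 0.08  ] yaw 3.4
```

In the side frame the holder is at (0.5637, 0.0357) and the pocket at (0.5637, 0.0355), so they are aligned within about 1 mm. Lowering gently and watching the force.

```bash
python3 -m jog '[[[0.004,-0.0005,0,0,1],[0.008,-0.0005,0,0,1],[0.011,-0.0005,0,0,1],[0.013,-0.0005,0,0,1],[0.013,-0.0005,0,0,1]]]'
python3 go.py .566 .034 .0923 -87.4
```

```text
t: 6.1
tool_pos: [0.5663, 0.0336, 0.0952]
tool_rot: [1.176, 1.227, -1.177]
contact_force: [-0.2, 0.7, -1.3]
opening: 0.019
t 6.1 q [-0.071  0.039  1.864 -0.002  1.237  1.457] pos [0.5663 0.0336 0.0952]
R cols x,y,z: [[0.002, -0.002, -1.0], [0.999, 0.044, 0.002], [0.044, -0.999, 0.002]] F [-0.21  0.69 -1.3 ] op 0.01895739026183378
jaw now -87.5 SHIFT [ 0.0029 -0.0003 -0.0004] TURN -0.0018
```

No contact force yet, with 3 mm to go.

```bash
python3 -m jog '[[[0.001,0,0,0,1],[0.002,0,0,0,1],[0.003,0,0,0,1],[0.0035,0,0,0,1],[0.0035,0,0,0,1]]]'
python3 go.py .566 .034 .0923 -87.4
```

```text
t: 6.6
tool_pos: [0.5665, 0.0336, 0.0923]
tool_rot: [1.177, 1.226, -1.177]
contact_force: [-1.7, -0.7, 3.2]
opening: 0.0192
t 6.6 q [-0.071  0.043  1.866 -0.002  1.231  1.457] pos [0.5665 0.0336 0.0923]
R cols x,y,z: [[0.002, -0.002, -1.0], [0.999, 0.044, 0.002], [0.044, -0.999, 0.002]] F [-1.73 -0.69  3.2 ] op 0.019182099056815404
jaw now -87.51 SHIFT [-0.     -0.0005 -0.0004] TURN -0.0018
```

Contact came at the expected height (TCP 0.0923 m, 3 N). Releasing and rising.

```bash
python3 -m jog '[[[0,0,0,0,0.3],[0,0,0,0,-0.3],[0,0,0,0,-0.6],[0,0,0,0,-0.6],[0,0,0,0,-0.6],[-0.02,0,0,0,-0.6],[-0.05,0,0,0,-0.6],[-0.085,0,0,0,-0.6],[-0.12,0,0,0,-0.6],[-0.13,0,0,0,-0.6],[-0.13,0,0,0,-0.6]]]'
python3 go.py .484 -.055 .2 -87.4
python3 - <<'E'
from h import *
for n in('top','side'): cam(n,n+'5')
b=load('side5')['color'][...,::-1][165:215,245:315]; a=load('top5')['color'][...,::-1][120:250,220:360]
cv2.imwrite('pics/c11.png',cv2.resize(b,None,fx=11,fy=11,interpolation=cv2.INTER_CUBIC))
cv2.imwrite('pics/c12.png',cv2.resize(a,None,fx=4,fy=4,interpolation=cv2.INTER_CUBIC))
E
```

```text
t: 7.7
tool_pos: [0.5674, 0.0337, 0.2246]
tool_rot: [1.178, 1.223, -1.173]
contact_force: [-0.5, -1.1, -0.5]
opening: 0.0685
t 7.7 q [-0.071 -0.082  1.757 -0.002  1.459  1.457] pos [0.5674 0.0337 0.2246]
R cols x,y,z: [[0.007, -0.002, -1.0], [0.999, 0.044, 0.006], [0.043, -0.999, 0.003]] F [-0.52 -1.12 -0.48] op 0.06845183058086571
jaw now -87.51 SHIFT [ 0.0242 -0.0873  0.085 ] TURN -0.0019
```

View pics/c11.png

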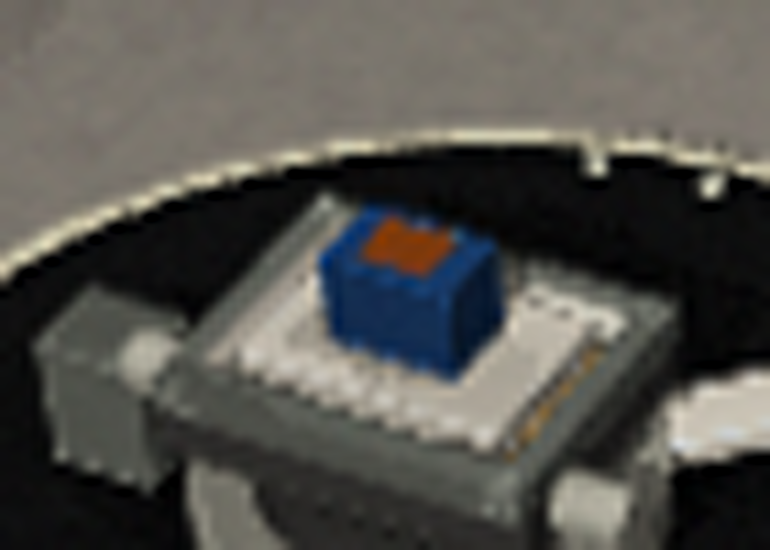

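View pics/c12.png

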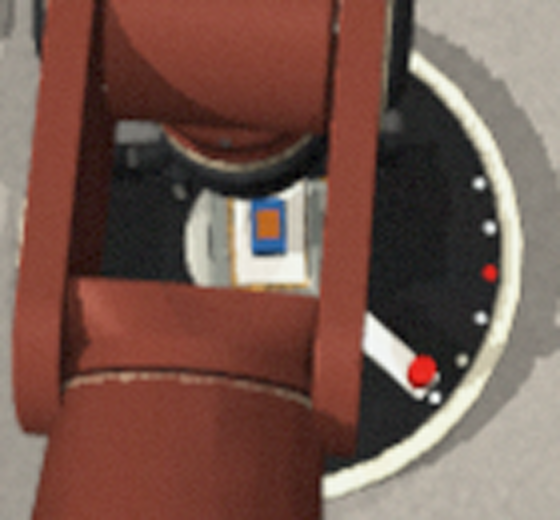

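The holder sits in the pocket with its plate at the rim in the side crop, front corner near (488,450). A thin brass gap shows at its -x end. The top view shows the lever still at rest, with the knob at (422,372) in the crop. I'll quantify height and level.

Run:
```python
from h import *
P=[];C=[]
for n,f,box in(('top5',4,(120,220)),('side5',11,(165,245))):
    d=load(n); im=d['color'].astype(int); c=im[box[0]:box[0]+60,box[1]:box[1]+90]
    m=((c[...,0]-c[...,2])>80)&(c[...,1]<110)
    k,l,s,ce=cv2.connectedComponentsWithStats(m.astype(np.uint8)); 
    for i in range(1,k):
        if s[i,4]>15: print(n,ce[i]+[box[1],box[0]],s[i,4])
    i=[i for i in range(1,k) if s[i,4]>15 and abs(ce[i]+[box[1],box[0]]-proj(d,[.565,.034,.11])).max()<6][0]; p=ce[i]+[box[1],box[0]]
    P.append(p);C.append(d); print(n,'amber at z=.11:',ray(d,*p,.11))
Pm=[d['intrinsics']@np.c_[d['R'],d['t']] for d in C]
X=cv2.triangulatePoints(Pm[0],Pm[1],P[0].reshape(2,1),P[1].reshape(2,1)); print('tri',(X[:3]/X[3]).ravel())
d=C[1]; px=lambda u,v:(u/11-.5+245,v/11-.5+165)
L,F,R_=[ray(d,*px(*q),.088) for q in((238,345),(488,450),(590,338))]; print('plate',np.linalg.norm(L-F),np.linalg.norm(F-R_),(L+R_)/2,np.rad2deg(np.arctan2(*(L-F)[1::-1])))
a=load('top5')['color'][...,::-1][160:200,262:304]
cv2.imwrite('pics/c13.png',cv2.resize(a,None,fx=14,fy=14,interpolation=cv2.INTER_CUBIC))
```

```text
top5 [233.73109244 149.57142857] 595
top5 [276.94402036 127.2264631 ] 786
top5 [306.12628866 152.90206186] 388
top5 [286.75862069 175.5862069 ] 29
top5 amber at z=.11: [0.56581789 0.03141182 0.11      ]
side5 [332.54054054 188.        ] 74
side5 [281.55 187.05] 20
side5 amber at z=.11: [0.56438053 0.03437267 0.11      ]
tri [0.56641011 0.03154879 0.10723548]
plate 0.06131544331872131 0.037971639953051965 [0.56368066 0.03646056 0.088     ] -2.6990978809434916
```

View pics/c13.png

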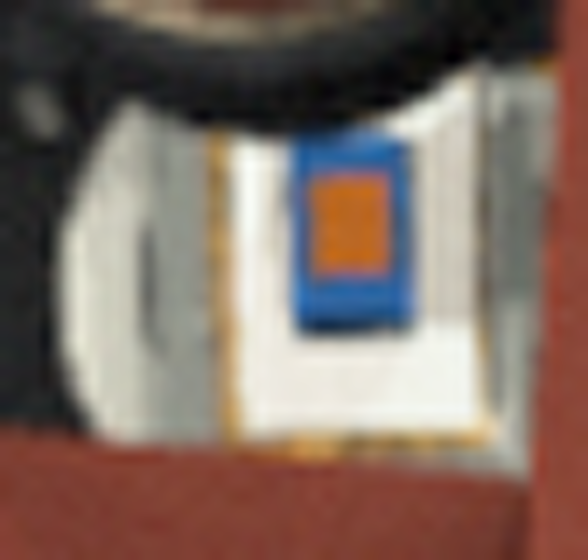

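The top crop shows the plate square in the pocket, with narrow brass slivers along the left edge (x≈225) and bottom edge (y≈440) from the clearance. The triangulated height isn't raised (0.107 m against 0.110 m). Next is the knob: both views put it at (0.484, -0.055), radius 120 mm. I'll move above it with the jaws at -25°, along the middle tangent of the arc.

```bash
python3 go.py .484 -.055 .2 -25
```

```text
t 7.8 q [-0.071 -0.079  1.762 -0.002  1.459  1.457] pos [0.5655 0.0339 0.2206]
R cols x,y,z: [[-0.0, -0.002, -1.0], [0.999, 0.044, -0.0], [0.044, -0.999, 0.002]] F [ 0.14 -0.03  0.49] op 0.06833894920494196
jaw now -87.5 SHIFT [ 0.0208 -0.0853  0.0852] TURN -1.0909
```

```bash
python3 -m jog '[[[0,-0.015,0.015,-0.13,-0.6],[0,-0.03,0.03,-0.26,-0.6],[0,-0.045,0.045,-0.39,-0.6],[0,-0.06,0.06,-0.52,-0.6],[0,-0.075,0.075,-0.65,-0.6],[0.01,-0.085,0.085,-0.78,-0.6],[0.02,-0.085,0.085,-0.91,-0.6],[0.02,-0.085,0.085,-1.04,-0.6],[0.02,-0.085,0.085,-1.09,-0.6],[0.02,-0.085,0.085,-1.09,-0.6],[0.02,-0.085,0.085,-1.09,-0.6]]]'
python3 - <<'E'
from h import *
for n in('top','side'): cam(n,n+'6')
a=load('top6')['color'][...,::-1][120:250,220:360];b=load('side6')['color'][...,::-1][110:240,250:390]
cv2.imwrite('pics/c14.png',cv2.resize(np.hstack([a,b]),None,fx=2.8,fy=2.8,interpolation=cv2.INTER_CUBIC))
a=load('top6')['color'][...,::-1][160:200,262:304]
cv2.imwrite('pics/c15.png',cv2.resize(a,None,fx=14,fy=14,interpolation=cv2.INTER_CUBIC))
E
python3 go.py .484 -.055 .062 -25
```

```text
t: 8.9
tool_pos: [0.4834, -0.0545, 0.1989]
tool_rot: [0.343, 1.546, -0.345]
contact_force: [0.4, -0.7, 0.4]
opening: 0.0684
t 9.0 q [-0.264 -0.265  1.96  -0.002  1.448  0.174] pos [ 0.4838 -0.0546  0.1997]
R cols x,y,z: [[-0.002, -0.001, -1.0], [0.424, 0.906, -0.002], [0.906, -0.424, -0.001]] F [-0.32 -0.7  -0.25] op 0.06832990406953483
jaw now -25.09 SHIFT [ 0.1377 -0.      0.0005] TURN -0.0016
```

View pics/c14.png

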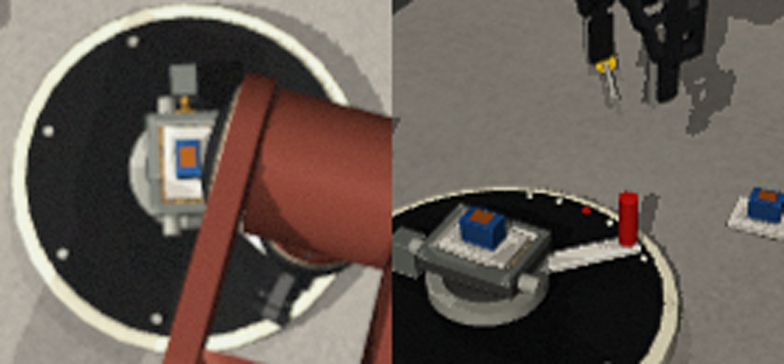

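View pics/c15.png

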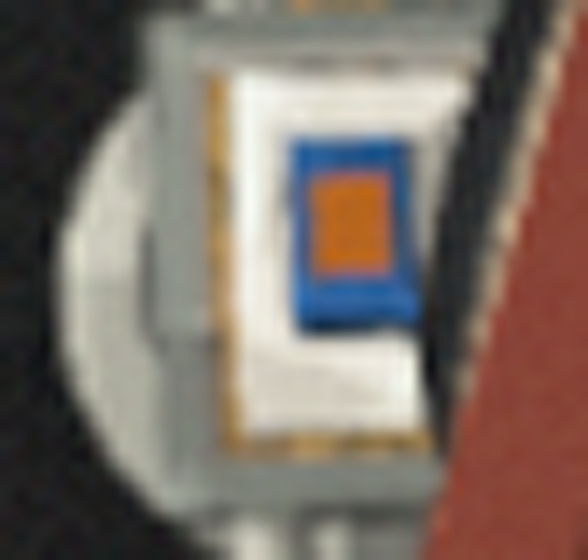

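The plate is square in the pocket, with uniform slivers on the left and bottom. The gripper is above the knob, clear of everything. Descending around the knob and closing.

```bash
python3 -m jog '[[[0.03,0,0,0,-0.6],[0.065,0,0,0,-0.6],[0.1,0,0,0,-0.6],[0.125,0,0,0,-0.6],[0.136,0,0,0,-0.6],[0.136,0,0,0,-0.6],[0.136,0,0,0,-0.6]]]'
python3 go.py .484 -.055 .063 -25
python3 - <<'E'
from h import *
for n in('side',): d=cam(n,n+'7')
cv2.imwrite('pics/c16.png',cv2.resize(d['color'][...,::-1][150:220,270:370],None,fx=6,fy=6,interpolation=cv2.INTER_CUBIC))
E
```

```text
t: 9.7
tool_pos: [0.4845, -0.055, 0.065]
tool_rot: [0.342, 1.543, -0.345]
contact_force: [-0.0, -0.0, 0.8]
opening: 0.0685
t 9.7 q [-2.650e-01 -1.120e-01  2.067e+00 -2.000e-03  1.186e+00  1.740e-01] pos [ 0.4845 -0.055   0.065 ]
R cols x,y,z: [[0.0, -0.002, -1.0], [0.424, 0.906, -0.002], [0.906, -0.424, 0.001]] F [-0.01 -0.01  0.81] op 0.06849952450946438
jaw now -25.1 SHIFT [ 0.002  -0.0002 -0.0005] TURN -0.0018
```

View pics/c16.png

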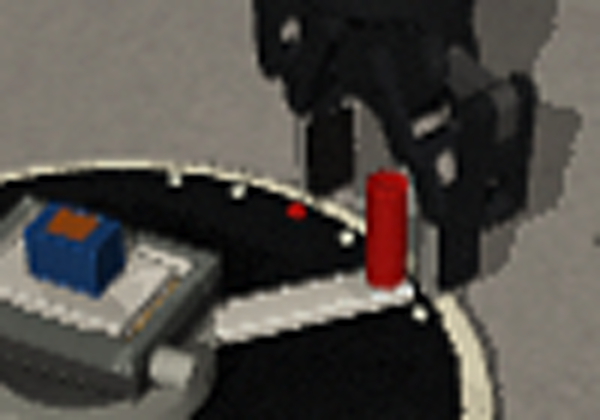

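The post, at (388,230) in the crop, stands between the two fingers. Closing.

```bash
python3 -m jog '[[[0,0,0,0,-0.2],[0,0,0,0,0.2],[0,0,0,0,0.6],[0,0,0,0,1],[0,0,0,0,1],[0,0,0,0,1],[0,0,0,0,1],[0,0,0,0,1]]]' 50
python3 - <<'E'
from h import *
o,R=st()
# arc waypoints: shift in tool axes for lever angles
c=np.array([.565,.0335]); p=o['tool_pos'][:2]; q=p-c; r=np.hypot(*q); a0=np.arctan2(q[1],q[0]); print('r',r,'angle',np.rad2deg(a0))
for g in (3,6,9,12,15,18,21,24,27,30,33,36,38):
    a=a0+np.deg2rad(g); n=c+.12*np.array([np.cos(a),np.sin(a)]) if 0 else c+r*np.array([np.cos(a),np.sin(a)]); print(g,(R.T@np.r_[n-p,0]).round(4))
E
```

```text
t: 10.55
tool_pos: [0.484, -0.0545, 0.0663]
tool_rot: [0.343, 1.545, -0.344]
contact_force: [-7.6, 3.4, 8.6]
opening: 0.0146
t 10.55 q [-2.640e-01 -1.140e-01  2.066e+00 -1.000e-03  1.191e+00  1.740e-01] pos [ 0.484  -0.0545  0.0663]
R cols x,y,z: [[-0.002, -0.001, -1.0], [0.424, 0.906, -0.001], [0.906, -0.424, -0.001]] F [-7.62  3.39  8.63] op 0.014607215207047887
r 0.11956363763571345 angle -132.61398842025076
3 [-0.     -0.0017  0.006 ]
6 [-0.     -0.0031  0.0121]
9 [-0.     -0.0042  0.0183]
12 [-0.     -0.005   0.0245]
15 [-0.     -0.0054  0.0307]
18 [-0.     -0.0055  0.037 ]
21 [-0.0001 -0.0053  0.0433]
24 [-0.0001 -0.0048  0.0495]
27 [-0.0001 -0.0039  0.0557]
30 [-0.0001 -0.0027  0.0618]
33 [-0.0001 -0.0012  0.0679]
36 [-0.0001  0.0006  0.0739]
38 [-0.0001  0.002   0.0778]
```

Gripped, with an opening of 14.6 mm on the 16 mm post and a spring reaction of about 8 N. Advancing along the arc to about 24° first.

```bash
python3 -m jog '[[[0,-0.0017,0.006,0,1],[0,-0.0031,0.012,0,1],[0,-0.0042,0.018,0,1],[0,-0.005,0.0245,0,1],[0,-0.005,0.0245,0,1]]]'
cat > an.py <<'E'
from h import *
o,R=st(); c=np.array([.565,.0335]); q=o['tool_pos'][:2]-c; a=np.arctan2(q[1],q[0]); t=np.array([-np.sin(a),np.cos(a),0])
print('r',np.hypot(*q).round(4),'lever deg',(np.rad2deg(a)+132.5).round(2),'tangential F',(o['contact_force']@t).round(1))
p=o['tool_pos'][:2]; r=np.hypot(*q)
for g in map(float,__import__('sys').argv[1:]):
    b=np.deg2rad(g-132.5); n=c+.12*np.array([np.cos(b),np.sin(b)]); print(g,(R.T@np.r_[n-p,0]).round(4))
E
python3 an.py 15 18 21 24
```

```text
t: 11.05
tool_pos: [0.504, -0.069, 0.0665]
tool_rot: [0.344, 1.547, -0.344]
contact_force: [-4.3, 4.0, 4.5]
opening: 0.0146
t 11.05 q [-0.282 -0.059  2.015 -0.     1.189  0.156] pos [ 0.504  -0.069   0.0665]
R cols x,y,z: [[-0.003, 0.001, -1.0], [0.424, 0.905, -0.001], [0.905, -0.424, -0.004]] F [-4.26  4.01  4.5 ] op 0.01464125462886815
r 0.1193 lever deg 11.72 tangential F -5.7
15.0 [-0.     -0.0012  0.0068]
18.0 [-0.     -0.0013  0.0131]
21.0 [-0.0001 -0.001   0.0193]
24.0 [-0.0001 -0.0005  0.0256]
```

```bash
python3 -m jog '[[[0,-0.0012,0.0065,0,1],[0,-0.0013,0.013,0,1],[0,-0.001,0.019,0,1],[0,-0.0005,0.0255,0,1],[0,-0.0005,0.0255,0,1]]]'
python3 an.py 27 30 33 36 37 38
python3 - <<'E'
from h import *
for n in('side','top'): d=cam(n,n+'8')
a=load('top8')['color'][...,::-1][120:250,220:360];b=load('side8')['color'][...,::-1][130:260,230:370]
cv2.imwrite('pics/c17.png',cv2.resize(np.hstack([a,b]),None,fx=2.8,fy=2.8,interpolation=cv2.INTER_CUBIC))
E
```

```text
t: 11.55
tool_pos: [0.5267, -0.0793, 0.0664]
tool_rot: [0.346, 1.549, -0.342]
contact_force: [-2.9, 5.8, 3.9]
opening: 0.0148
t 11.55 q [-0.29   0.     1.957  0.002  1.19   0.147] pos [ 0.5267 -0.0793  0.0664]
R cols x,y,z: [[-0.005, 0.004, -1.0], [0.424, 0.905, 0.001], [0.905, -0.424, -0.006]] F [-2.9   5.83  3.91] op 0.014783333661484639
r 0.1191 lever deg 23.76 tangential F -4.6
27.0 [-0.      0.      0.0068]
30.0 [-0.0001  0.0012  0.013 ]
33.0 [-0.0001  0.0028  0.0191]
36.0 [-0.0001  0.0046  0.0251]
37.0 [-0.0002  0.0053  0.0271]
38.0 [-0.0002  0.006   0.029 ]
```

View pics/c17.png

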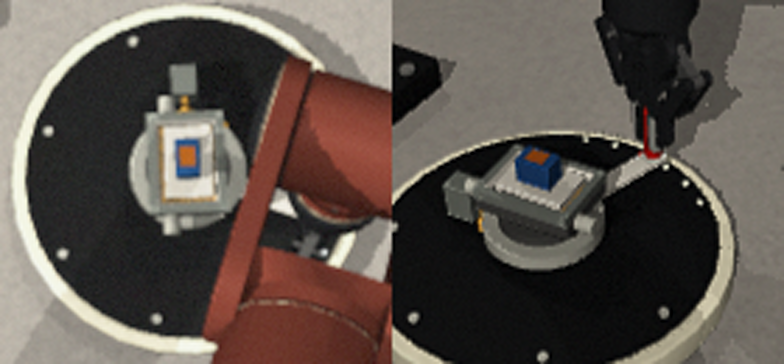

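At about 23.8° the tangential force is 4.6 N, just before or at the second click. The holder has stayed in the pocket. On to 36°.

```bash
python3 -m jog '[[[0,0,0.0068,0,1],[0,0.0012,0.013,0,1],[0,0.0028,0.019,0,1],[0,0.0042,0.024,0,1],[0,0.0046,0.025,0,1],[0,0.0046,0.025,0,1],[0,0.0046,0.025,0,1]]]'
python3 an.py 36 36.5
python3 - <<'E'
from h import *
for n in('side','top'): d=cam(n,n+'9')
a=load('top9')['color'][...,::-1][120:250,220:360];b=load('side9')['color'][...,::-1][130:260,230:370]
cv2.imwrite('pics/c18.png',cv2.resize(np.hstack([a,b]),None,fx=2.8,fy=2.8,interpolation=cv2.INTER_CUBIC))
cv2.imwrite('pics/c19.png',cv2.resize(load('side9')['color'][...,::-1][165:215,265:345],None,fx=9,fy=9,interpolation=cv2.INTER_CUBIC))
E
```

```text
t: 12.35
tool_pos: [0.5507, -0.0845, 0.0664]
tool_rot: [0.347, 1.551, -0.341]
contact_force: [-4.2, 5.2, 4.8]
opening: 0.0147
t 12.35 q [-0.288  0.058  1.898  0.004  1.193  0.149] pos [ 0.5507 -0.0845  0.0664]
R cols x,y,z: [[-0.006, 0.006, -1.0], [0.424, 0.906, 0.002], [0.906, -0.424, -0.008]] F [-4.18  5.25  4.79] op 0.014694042145504823
r 0.1188 lever deg 35.6 tangential F -4.8
36.0 [-0.     -0.0008  0.0012]
36.5 [-0.     -0.0005  0.0022]
```

View pics/c18.png

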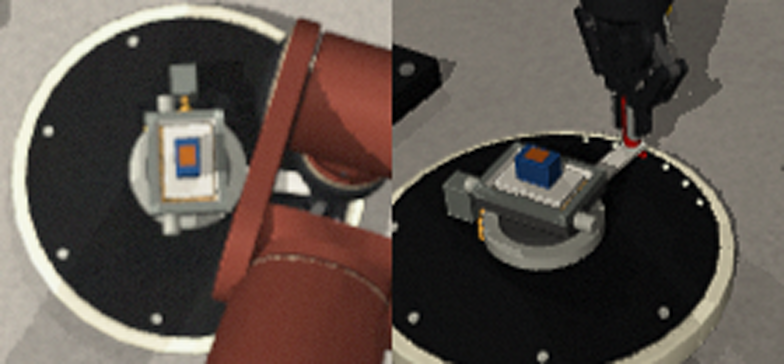

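View pics/c19.png

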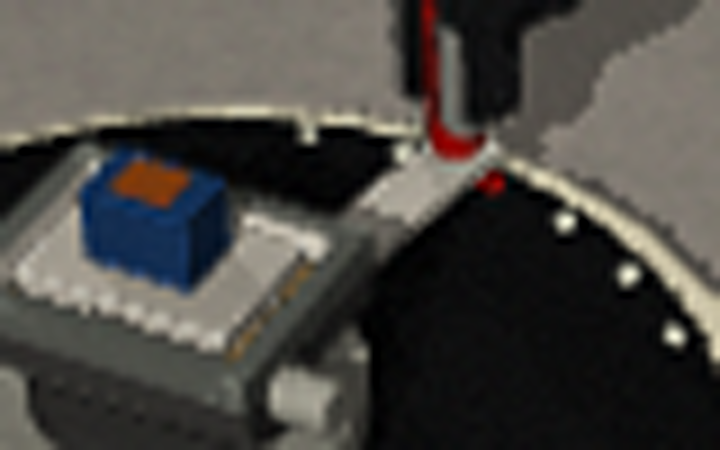

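Run:
```python
from h import *
d=load('side9'); c=np.array([.565,.0335])
f=lambda p:((np.array(p)-[265,165]+.5)*9).round(0)
print('red dot pred',f(proj(d,[*(c+.1345*np.array([np.cos(np.deg2rad(-96.4)),np.sin(np.deg2rad(-96.4))])),.03])),'seen 490,183')
for g in(24,30,33,36,39,42,48):
    b=np.deg2rad(g-132.4); e=np.array([np.cos(b),np.sin(b)])
    print(g,'foot',f(proj(d,[*(c+.12*e),.053])),'arm end',f(proj(d,[*(c+.129*e),.053])))
# knob grip evidence: TCP steady?
```

```text
red dot pred [491. 178.] seen 490,183
24 foot [527. 175.] arm end [551. 161.]
30 foot [494. 155.] arm end [516. 140.]
33 foot [476. 146.] arm end [497. 130.]
36 foot [458. 138.] arm end [477. 122.]
39 foot [439. 131.] arm end [457. 114.]
42 foot [419. 124.] arm end [436. 106.]
48 foot [379. 112.] arm end [393.  93.]
```

The knob's foot is at (456,143) in the crop. The prediction is (458,138) at 36°, (439,131) at 39° and (476,146) at 33°, so this is the third click beside the red dot. I'll hold for a while, then check steadiness, the holder and the bystanders.

```bash
python3 -m jog '[[[0,0,0.0005,0,1],[0,0,0.0005,0,1],[0,0,0.0005,0,1],[0,0,0.0005,0,1],[0,0,0.0005,0,1],[0,0,0.0005,0,1],[0,0,0.0005,0,1]]]'
python3 an.py
python3 - <<'E'
from h import *
for n in('side','top'):
    d=cam(n,n+'10'); e=load(n+'0')
    for nm,X in(('dish',(.456,.312,.01)),('barrel',(.69,.31,.05)),('driver',(.66,-.345,.01))):
        u,v=proj(d,X).astype(int); w=22; a,b=[x['color'][max(v-w,0):v+w,max(u-w,0):u+w].astype(int) for x in(d,e)]; print(n,nm,(u,v),'changed px',(abs(a-b).max(2)>60).sum())
a=load('top10')['color'][...,::-1][160:200,262:304]; b=load('side10')['color'][...,::-1][165:205,262:304]
cv2.imwrite('pics/c20.png',cv2.resize(np.hstack([a,b]),None,fx=9,fy=9,interpolation=cv2.INTER_CUBIC))
cv2.imwrite('pics/full10.png',np.vstack([cv2.resize(load(n)['color'][...,::-1],(480,300)) for n in('top10','side10')]))
E
```

```text
t: 13.15
tool_pos: [0.5507, -0.0844, 0.0664]
tool_rot: [0.348, 1.552, -0.34]
contact_force: [-4.8, 2.8, 4.1]
opening: 0.0149
t 13.15 q [-0.288  0.059  1.897  0.004  1.195  0.149] pos [ 0.5507 -0.0844  0.0664]
R cols x,y,z: [[-0.007, 0.006, -1.0], [0.424, 0.906, 0.003], [0.906, -0.424, -0.009]] F [-4.79  2.76  4.11] op 0.014947218875695587
r 0.1187 lever deg 35.57 tangential F -5.1
side dish (np.int64(248), np.int64(338)) changed px 0
side barrel (np.int64(148), np.int64(271)) changed px 0
side driver (np.int64(327), np.int64(135)) changed px 1036
top dish (np.int64(172), np.int64(227)) changed px 0
top barrel (np.int64(171), np.int64(129)) changed px 0
top driver (np.int64(437), np.int64(146)) changed px 15
```

View pics/c20.png

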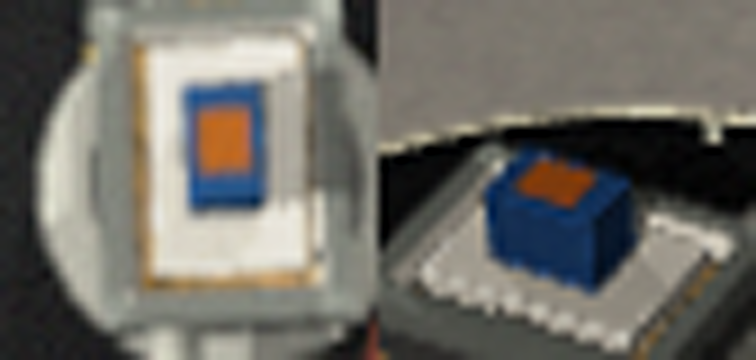

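View pics/full10.png

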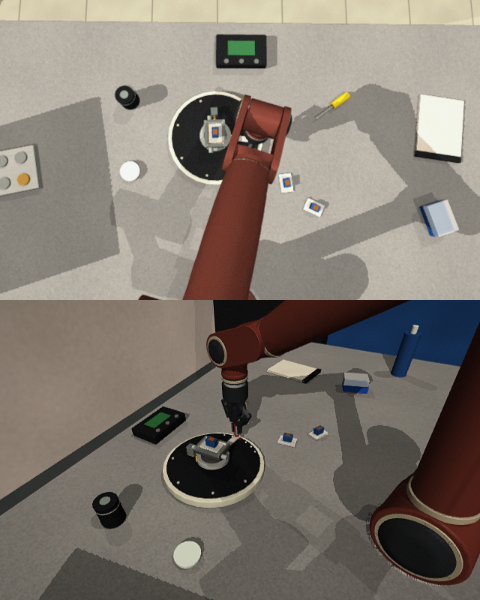

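The holder sits square in the pocket, with brass slivers on its left, bottom and right edges. The lever is steady at about 35.6°, the grip is firm, and the bystanders are where they were. Handing in.

```bash
python3 -c "
from station import ctrl
print(ctrl.finish_job())"
```

```text
the job is handed in; nothing more can be done
None
```

I seated the farthest of the three look-alike holders in the pocket and let go. I then moved the lever by its red knob to the third click and handed the job in at about 13 s, still gripping the knob. No verdict was reported.

**Holder:** the last pictures show it square in the pocket with its plate at the rim. It touched down at the expected height, with about 3 N of contact.
- Triangulating the stub top just after release gave 0.107 m against the expected 0.110 m; I put that down to calibration error.
- One rough yaw reading in the side view was 5° off the pocket's. The later top view, with even gaps around the plate, did not bear it out.

**Lever:** it was steady at about 35.6° by the measured tool position, and at about 36° in the side view beside the red dot. The push along the arc was about 5 N and the fingers were closed on the post at 14.9 mm. The measured radius came out at 118.7 mm rather than 120 mm, so the pivot estimate is about 1 mm off.

**Bystanders:** the dish and barrel areas showed no changed pixels in either view. The screwdriver area showed a few in the top view, which look like arm shadow. In the side view it was hidden behind the arm, so that check told me nothing.

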